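# Eject a mould's core pin and draw it to its mark

### The arm

A 6-joint arm with a two-finger parallel gripper is mounted at the origin on a cart in front of the work surface, level with it; the furniture and walls round the work are solid. World frame = base frame: x ahead of the robot, y to its left, z up, the work surface at z = 0. Lengths are in m, angles in rad, forces in N, time in s.
With the tool pointing down it reaches from about 0.35 to 0.725 m from the base axis. Payload 6 kg.
Tool frame: the origin (TCP) lies between the finger pads; the fingertips stand 17 mm ahead of it and the grasp point (between the pads) lies 2 mm behind it (ctrl.finger_overhang is the distance from the TCP to the fingertips, in m); z points along the fingers, y is the direction in which the jaws open and shut (so a half turn about z gives the same grasp; the last joint's range is limited). The gripper opens to 85 mm and grips with 20 to 120 N. Pads are 22 mm wide; open, the fingers measure 114 mm over their backs; the gripper's body (76 mm by 85 mm) begins 54 mm behind the grasp point. The pads swing forward as they close: fully open they stand 13 mm farther back than shut.
Start: joints at [1.621, 0.04, 0.085, 0, -1.615, -0.334], TCP at [0.168, 0.576, 0.248] pointing down, gripper open.
Joint ranges: [-2.56, 2.56], [-1.29, 2.01], [-1.08, 1.49], [-3.29, 1.98], [-2.81, -0.18], [-2.99, 2.99]. Speed limits (rad/s): [2.57, 2.57, 3.01, 3.14, 3.14, 3.14].

### API

Orientations are given as a unit quaternion [x, y, z, w].
In Python, from workcell import ctrl, fingers, solve_ik, imaging gives the robot as it stands. Calls block until the motion is done:
- ctrl.move_to(position, orientation): joint-space move of the TCP to a pose.
- ctrl.line_to(position, ori=None, vel=0.15): straight line of the TCP; ori=None keeps the orientation; vel is the mean speed in m/s.
- ctrl.set_joints(angles): joint-space move.
- fingers.command_gripper(opening): opening from 0.0 (shut) to 1.0 (fully open); the grip force is fixed at half the most; returns when the fingers have stopped.
- ctrl.wait(seconds).
- solve_ik(position, orientation): joint angles nearest the present ones, or None.
- ctrl.sense(): the state.
- imaging.get_image(name): name is "scene" or "side" or "wrist"; returns a dict with "image" (420x560x3 uint8, red, green, blue), "depth" (420x560 float32, m along the optical axis (not along the pixel's ray), 0 where there is no reading), "fx", "fy", "cx", "cy" (pixels), "k1" (the pictures are not rectified: a ray, as slopes to the right and down, at radius r is drawn at 1 + k1 r^2 times it, then the intrinsics apply), "rvec" (rotation vector, rad) and "tvec" (3), from world to camera coordinates, as OpenCV has them. Camera axes: x right, y down, z forward; pixel columns grow to the right and rows downward; lengths in m; the calibration is good to about 2 mm. A picture is of the moment at which its call begins.
A pose or a line that the arm cannot do raises ctrl.MotionError and nothing moves.
- ctrl.close_job(): hands the job in, once; it reports no verdict.
Trained networks look in a picture, given as the dict that the camera call returned (one of the last four; its "shot" number tells which), for a name from the list of things; names that differ only in an ending like _2 or _b are one class to them, and where a whole thing is asked for, a point or a joint stands for the part that bears it (a point fixed in the world has none). Each returns a list of dicts, best first, with "confidence" (0 to 1); they miss things now and then, are a little off and sometimes report something else, mostly with a low value. They report only what shows in the picture. A call takes as long as a camera call.
- imaging.recognise(name, picture): "rect" ([left, top, right, bottom] in pixels, round what is visible of it).
- imaging.outline_of(name, picture): "region" (420x560 bool, what is visible of it) and "rect" ([left, top, right, bottom] in pixels, round what is visible of it).
The state is a dict: "time": time; "joints": joint angles; "qd": joint speeds; "effort": joint torques, N m; "tool_pos": TCP position; "tool_rot": TCP orientation; "force": force on the tool from outside, world axes, zero at the start; "wrist_torque": the same for the moment, N m; "grip_width": opening from 0.0 (shut) to 1.0 (fully open).
Only numpy, scipy, OpenCV 4.12 (cv2) and the standard library are available. Lean on these libraries where they do the work, as an engineer would, in place of code of your own. Each camera call takes 0.05 s, during which the arm holds its last target. There are 200 camera calls.

### The job

The steel core pin in the upright aluminium mould has to be drawn to its mark so that it can be waxed. Press the red ejector plunger beside the mould all the way down to its stop and let it spring back up, so that the pin pops up out of its brass guide bush and stays up; then grip the pin by its top and draw it straight up, without wrenching it sideways, until the red band around it has just come clear of the bush. Finish holding the pin there, still in its bore, and leave the other things on the bench alone.

Things in the scene. Friction and masses are not known exactly. Their poses are not given: they have to be found in the camera images.
- mould_station: Plywood board, 96 (x) x 190 (y) mm, on battens, fixed to the bench; its top is 52 mm up. Origin: centre of its footprint at bench height. At y = +42 mm stands the round aluminium mould (90 mm wide, bolted flanges out to 52 mm either side in y), at y = -48 mm the grey housing with the red ejector plunger.
- bush_mouth (a point): Centre of the bore's mouth, on top of the brass guide bush (41 mm across, its top 140 mm above the bench). The bore runs straight down, 24 mm wide, 100 mm deep. The bush sits on a dark bridge bar along the station's x, its top 10 mm lower, with bolt heads (5 mm high) 33 mm either side.
- core_pin: Loose steel pin, 22 mm thick, 94.5 mm long, 0.14 to 0.28 kg, upright in the bore. Origin: centre of its foot; z runs to its top. At first its top is level with the bush and cannot be gripped. Pressing the plunger to its stop lifts it 20 mm and a spring catch snaps under its foot: it then stands 19 mm proud. Let go any higher, it drops back onto the catch.
- pin_top (a point): Centre of the pin's flat top (fine dark rings mark its uppermost 14 mm). If it has sunk back level with the bush (plunger not pressed to its stop, or the pin pushed down hard), press the plunger again.
- pin_band (a point): Centre of the red band painted around the pin, 6 mm high, 56 mm below the top; hidden in the bore until the pin is drawn. It should end just above bush_mouth, with the whole band in sight.
- plunger_top (a point): Centre of the top of the red mushroom-shaped plunger head, 38 mm across, 133 mm above the bench when up. The housing below it ends 93 mm above the bench.
- ejector_plunger (a joint): Travel of the plunger, 0 (up) to 0.020 m (down on its stop). A spring pushes it back up; pressing takes about 2 N at first and 7 N just before the stop, as it lifts the pin through a rocker.
- mix_cup: Bystander: white paper cup with dark dregs, 92 mm wide, 136 mm tall, stands behind; origin under its centre.
- wax_brush: Bystander: flat brush with a wooden handle, 218 mm long, lies on the bench; origin under its middle.
- tape_roll: Bystander: roll of masking tape, 96 mm wide, 25 mm high, lies flat; origin under its centre.
- wax_pot: Bystander: small jar with a black lid, 44 mm wide, 50 mm high; origin under its centre.
- pin_foot (a point): Centre of the pin's foot (chamfered by 3 mm).

How it is judged:
By the outcome, as a careful person would: the job done as asked, in the order asked, and still so for the second after the job is handed in, while the arm keeps its last pose, push and grip.
It also fails if it takes over 42 s, if anything falls off the work surface, if the arm or the gripper's body presses on something with over 40 N, if the wrist force passes 120 N, or if a joint passes its speed limit or range.

## Working session

There is one attempt and no reset: what is moved stays moved. The work goes in short steps, each a Python script; the robot and the scene stay as the last script left them, time stands still between calls to the robot, and variables do not carry over. Pictures are saved under pics/ and viewed, about 8 in all and at most 12, crops included, and the job is handed in when it is done.

```bash
mkdir -p pics; ls
cat > h.py <<'E'
import numpy as np, cv2
from workcell import ctrl, fingers, solve_ik, imaging
from scipy.spatial.transform import Rotation as R
def save(p,name): cv2.imwrite('pics/'+name,p["image"][:,:,::-1])
def cloud(p):
    "world xyz per pixel from depth"
    v,u=np.mgrid[0:420,0:560]
    xd=(u-p["cx"])/p["fx"]; yd=(v-p["cy"])/p["fy"]
    x,y=xd.copy(),yd.copy()
    for _ in range(8):
        s=1+p["k1"]*(x*x+y*y); x,y=xd/s,yd/s
    d=p["depth"]; c=np.stack([x*d,y*d,d],-1)
    Rm=cv2.Rodrigues(np.array(p["rvec"],float))[0]
    w=(c-np.array(p["tvec"]).ravel())@Rm
    w[d<=0]=np.nan
    return w
def proj(p,X):
    Rm=cv2.Rodrigues(np.array(p["rvec"],float))[0]
    c=Rm@np.array(X,float)+np.array(p["tvec"]).ravel()
    a,b=c[:2]/c[2]; s=1+p["k1"]*(a*a+b*b)
    return p["fx"]*a*s+p["cx"],p["fy"]*b*s+p["cy"]
E
python3 - <<'E'
from h import *
ims=[]
for n in ("scene","side","wrist"):
    p=imaging.get_image(n); ims.append(p["image"]); W=cloud(p)
    print(n,p["tvec"])
    for k in ("mould_station","ejector_plunger","plunger_top","core_pin","mix_cup","wax_brush","tape_roll","wax_pot"):
        r=imaging.outline_of(k,p)[:1]
        for o in r:
            q=W[o["region"]]; q=q[~np.isnan(q[:,0])]
            if len(q)==0: print(k,'nodepth'); continue
            print(k,round(o["confidence"],2),o["rect"],np.nanmedian(q,0).round(3),np.percentile(q,2,0).round(3),np.percentile(q,98,0).round(3))
s=ctrl.sense(); print(s["time"],s["tool_pos"],s["tool_rot"],s["grip_width"],ctrl.finger_overhang)
a=np.vstack([np.hstack(ims[:2]),np.hstack([ims[2],ims[2]*0])])
cv2.imwrite('pics/a.png',cv2.resize(a,(800,600),interpolation=cv2.INTER_AREA)[:,:,::-1])
E
```

```text
pics
scene [0.2579239  0.45148683 0.51859478]
mould_station 0.62 [246.4, 243.5, 351.4, 348.2] [0.415 0.031 0.065] [ 0.38  -0.099  0.001] [0.471 0.094 0.139]
ejector_plunger 0.53 [309.1, 245.5, 335.9, 266.3] [ 0.433 -0.054  0.131] [ 0.419 -0.073  0.093] [ 0.449 -0.039  0.133]
core_pin 0.42 [279.4, 267.0, 289.6, 274.8] [0.429 0.033 0.139] [0.422 0.025 0.138] [0.438 0.041 0.142]
mix_cup 0.93 [209.4, 173.8, 252.2, 235.1] [0.683 0.01  0.095] [ 0.659 -0.034  0.004] [0.782 0.046 0.128]
wax_brush 0.61 [302.0, 195.3, 371.1, 229.5] [ 0.611 -0.253  0.007] [ 0.598 -0.346 -0.   ] [ 0.625 -0.143  0.011]
tape_roll 0.89 [264.7, 190.1, 299.3, 219.6] [ 0.714 -0.135  0.016] [ 0.652 -0.176 -0.001] [ 0.745 -0.087  0.025]
wax_pot 0.67 [338.0, 207.1, 358.8, 233.2] [ 0.551 -0.224  0.04 ] [ 0.539 -0.249  0.005] [ 0.574 -0.211  0.051]
side [-0.5276833   0.25905238  0.85042209]
mould_station 0.68 [168.4, 184.5, 253.1, 292.1] [ 0.424 -0.047  0.059] [ 0.384 -0.112  0.006] [0.481 0.067 0.142]
ejector_plunger 0.83 [208.3, 215.2, 226.1, 235.2] [ 0.435 -0.062  0.135] [ 0.419 -0.076  0.103] [ 0.452 -0.042  0.138]
plunger_top 0.28 [315.3, 252.9, 380.8, 326.6] [ 0.612 -0.285  0.011] [ 0.599 -0.346  0.003] [ 0.626 -0.15   0.015]
core_pin 0.55 [190.0, 189.4, 197.6, 196.2] [0.431 0.033 0.144] [0.422 0.024 0.142] [0.439 0.042 0.145]
mix_cup 0.56 [289.6, 151.4, 330.4, 213.0] [ 0.691 -0.011  0.099] [ 0.661 -0.037  0.01 ] [0.742 0.045 0.133]
wax_brush 0.76 [314.6, 256.0, 385.7, 325.1] [ 0.612 -0.29   0.012] [ 0.599 -0.346  0.006] [ 0.625 -0.151  0.015]
tape_roll 0.9 [324.0, 220.7, 366.5, 254.2] [ 0.697 -0.14   0.022] [ 0.653 -0.181  0.003] [ 0.741 -0.091  0.03 ]
wax_pot 0.63 [309.6, 272.5, 332.6, 306.4] [ 0.554 -0.243  0.047] [ 0.539 -0.256  0.008] [ 0.581 -0.214  0.055]
wrist [ 0.59870923 -0.03682681  0.37813847]
1.35 [0.16797899 0.5759846  0.24827509] [ 9.89946702e-01 -1.41440891e-01  3.46465607e-06  3.47365459e-05] 0.9960457071210023 0.017
```

View pics/a.png

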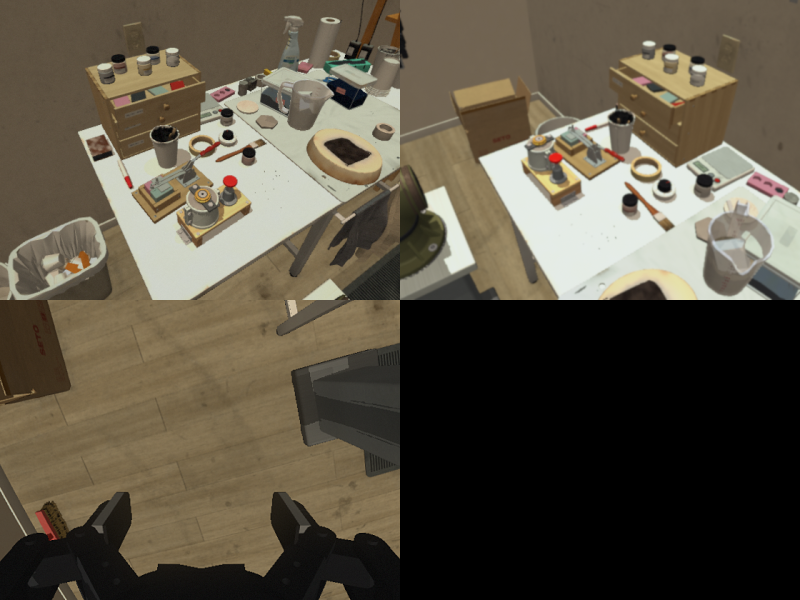

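The scene view shows the station with the mould and bush on the left and the red plunger on the right. The pin top measures about (0.430, 0.033, 0.14) and the plunger top about (0.434, -0.057, 0.133). They are 90 mm apart at the right heights, so I'm moving above the plunger for a close look.

```bash
cat >> h.py <<'E'
def down(yaw): return (R.from_euler('z',yaw)*R.from_euler('x',np.pi)).as_quat()
def circ(pts):
    c,r=cv2.minEnclosingCircle(pts[:,:2].astype(np.float32)); return np.round(c,4),round(r,4)
E
python3 - <<'E'
from h import *
fingers.command_gripper(0.0)
ctrl.move_to([0.40,-0.01,0.29],down(0.04))
p=imaging.get_image("wrist"); save(p,'w1.png'); W=cloud(p)
for k in ("ejector_plunger","core_pin","mould_station"):
    for o in imaging.outline_of(k,p)[:1]:
        q=W[o["region"]]; q=q[~np.isnan(q[:,0])]
        zt=np.percentile(q[:,2],95); t=q[abs(q[:,2]-zt)<.004]
        print(k,round(o["confidence"],2),o["rect"],np.median(q,0).round(4),'ztop',zt.round(4),'top mid',((np.percentile(t,2,0)+np.percentile(t,98,0))/2).round(4),circ(t))
s=ctrl.sense(); print(s["time"],s["tool_pos"],s["joints"],s["force"],s["grip_width"],ctrl.finger_overhang)
E
```

```text
core_pin 0.59 [221.2, 148.2, 244.3, 174.2] [0.4309 0.0307 0.1388] ztop 0.14 top mid [0.4308 0.0307 0.1388] (array([0.4308, 0.0308]), 0.0107)
mould_station 0.67 [178.3, 98.9, 375.0, 209.3] [ 0.4418 -0.008   0.1201] ztop 0.1376 top mid [0.4313 0.0301 0.1367] (array([0.431, 0.031]), 0.0384)
4.575 [ 0.40009462 -0.00961525  0.28986891] [ 4.89163911e-01 -4.96958562e-01 -2.88247292e-01 -3.93646728e-05
 -1.77988866e+00  1.12232549e+00] [-0.18747152 -0.87224095 -0.09420601] -0.0009539662257251209 0.017
```

View pics/w1.png

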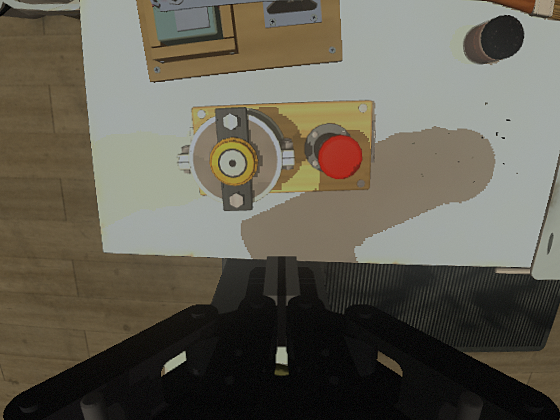

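The wrist picture shows the bush and pin at (233,161), with the radius measuring 10.7 mm, which matches the pin. The red plunger is at (339,156), but the network missed it, so I'll find it by colour and then press it under force control.

Run:
```python
from h import *
p=imaging.get_image("wrist"); W=cloud(p); im=p["image"].astype(int)
m=(im[...,0]>150)&(im[...,1]<70)&(im[...,2]<70)
q=W[m]; q=q[(q[:,2]>.12)&(q[:,2]<.145)]
c=(np.percentile(q,1,0)+np.percentile(q,99,0))/2
print(c.round(4),circ(q),q[:,2].max(),len(q))
c,r=circ(q)
d=np.hypot(*(np.array(c)-[.4308,.0308])); print('dist',d)
assert abs(r-.019)<.003 and abs(d-.09)<.005
x,y=c
ctrl.move_to([x,y,0.20],down(0.04))
ctrl.line_to([x,y,0.154],vel=.08)
f0=np.array(ctrl.sense()["force"]); print('f0',f0.round(2))
z=.154
while z>.124:
    z-=.001; ctrl.line_to([x,y,z],vel=.03)
    s=ctrl.sense(); f=np.array(s["force"])-f0
    print(round(z,4),s["tool_pos"][2].round(4),f.round(1))
    if f[2]>14: break
ctrl.wait(.3); s=ctrl.sense(); print(s["tool_pos"],(np.array(s["force"])-f0).round(1))
p=imaging.get_image("side"); save(p,'s1.png')
ctrl.line_to([x,y,0.2],vel=.06); ctrl.wait(.3)
print(ctrl.sense()["time"])
```

```text
[ 0.4379 -0.0582  0.1304] (array([ 0.4376, -0.0587]), 0.0183) 0.1335662981567323 1349
dist 0.08975795229393325
f0 [ 0.41 -0.04  0.8 ]
0.153 0.1533 [-1.3  0.2 -0.8]
0.152 0.152 [-0.5  0.4 -0.4]
0.151 0.1509 [-0.2 -0.1 -0.8]
0.15 0.1501 [-0.1 -0.8  0.4]
0.149 0.1493 [-0.   0.7  1.9]
0.148 0.1482 [-1.4  0.3  2.2]
0.147 0.147 [0.2 0.3 2.8]
0.146 0.1459 [1.3 0.2 2.8]
0.145 0.1449 [-0.3 -0.5  2.3]
0.144 0.144 [0.7 0.1 2.2]
0.143 0.143 [0.  0.3 2.1]
0.142 0.142 [-0.2 -0.   2.9]
0.141 0.141 [1.5 0.5 3. ]
0.14 0.14 [ 0.9 -0.2  4.1]
0.139 0.1391 [ 1.  -0.5  4. ]
0.138 0.1381 [1.7 0.9 4.1]
0.137 0.1371 [0.7 0.3 3.9]
0.136 0.1361 [ 1.1 -0.3  4.8]
0.135 0.1351 [ 0.7 -0.4  4.1]
0.134 0.1339 [ 1.  -0.9  4. ]
0.133 0.133 [ 0.7 -0.4  3.5]
0.132 0.132 [ 1.8 -0.1  3.4]
0.131 0.1311 [ 1.  -0.6  4.3]
0.13 0.1304 [0.6 0.2 5.9]
0.129 0.1299 [-0.5  0.9  8.9]
0.128 0.1298 [-4.1  2.6 12.4]
0.127 0.1297 [-5.6  2.7 17.4]
[ 0.43774347 -0.05876258  0.12975982] [-7.5  3.  16.9]
14.6333
```

Contact came at 0.150 and a firm stop at 0.130, so the full 20 mm of travel was made. Next I open the gripper and check that the pin stands proud.

Run:
```python
from h import *
ctrl.line_to([0.40,0.0,0.27],vel=.2)
fingers.command_gripper(0.6)
p=imaging.get_image("wrist"); save(p,'w2.png'); W=cloud(p)
for o in imaging.outline_of("core_pin",p)[:1]:
    q=W[o["region"]]; q=q[~np.isnan(q[:,0])]
    t=q[q[:,2]>np.percentile(q[:,2],95)-.004]
    print(o["confidence"],o["rect"],np.median(t,0).round(4),circ(t))
q=W.reshape(-1,3); q=q[(np.hypot(q[:,0]-.431,q[:,1]-.031)<.03)&(q[:,2]>.148)&(q[:,2]<.17)]
if len(q): print('proud',len(q),np.median(q,0).round(4),circ(q))
im=p["image"].astype(int); m=(im[...,0]>150)&(im[...,1]<70)&(im[...,2]<70)
q=W[m]; q=q[q[:,2]>.08]; print('plunger top z',np.percentile(q[:,2],95))
s=ctrl.sense(); print(s["time"],s["grip_width"])
```

```text
0.87 [221.7, 154.3, 253.9, 186.9] [0.4314 0.0306 0.158 ] (array([0.431 , 0.0311]), 0.0112)
proud 802 [0.432  0.0304 0.158 ] (array([0.431 , 0.0309]), 0.0113)
plunger top z 0.13209343586459288
15.9167 0.6006599271153229
```

View pics/w2.png

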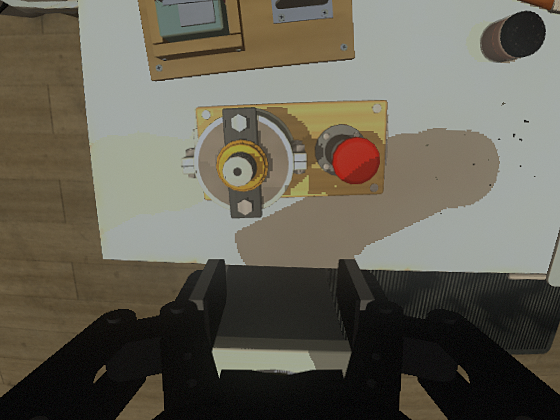

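The pin stands proud (top at 0.158, radius 11 mm) and the plunger is back up. I'll grip now and read the side force.

Run:
```python
from h import *
x,y=.431,.0309
ctrl.move_to([x,y,0.20],down(0.04))
ctrl.line_to([x,y,0.158],vel=.08); ctrl.wait(.2)
f0=np.array(ctrl.sense()["force"]);t0=np.array(ctrl.sense()["wrist_torque"]); print(f0.round(1))
fingers.command_gripper(0.0); ctrl.wait(.2)
s=ctrl.sense(); print(s["time"],s["grip_width"],s["grip_width"]*85,s["tool_pos"],(np.array(s["force"])-f0).round(1),(np.array(s["wrist_torque"])-t0).round(2))
p=imaging.get_image("side"); W=cloud(p)
u,v=map(int,proj(p,[x,y,.15])); c=p["image"][v-45:v+30,u-50:u+50]
cv2.imwrite('pics/s2.png',cv2.resize(c,None,fx=6,fy=6,interpolation=cv2.INTER_CUBIC)[:,:,::-1])
```

```text
[-0.5  0.2  0. ]
17.8083 0.23175741428158617 19.699380213934823 [0.4311742  0.03093953 0.15831481] [0.8 0.9 2. ] [ 0.14  0.03 -0.01]
```

View pics/s2.png

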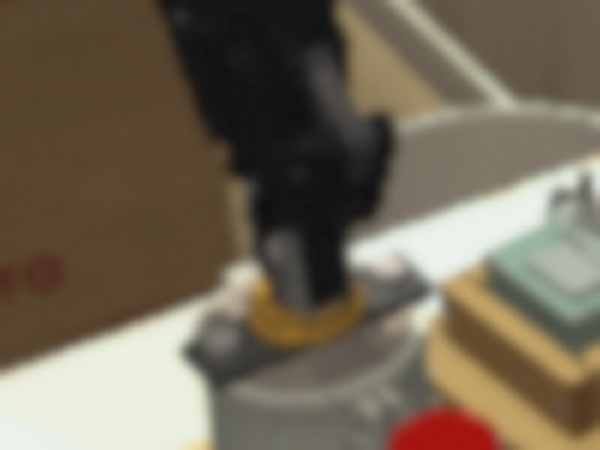

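The gripper holds the pin with almost no side force. I draw it straight up 42 mm, which puts the band's lower edge about 2 mm clear, and watch the forces on the way.

Run:
```python
from h import *
x,y,z0=.431,.0309,.158
for dz in (.008,.018,.028,.036,.042):
    ctrl.line_to([x,y,z0+dz],vel=.05); s=ctrl.sense()
    f=np.array(s["force"]); print(dz,s["tool_pos"].round(4),f.round(1),np.round(s["wrist_torque"],2),round(s["grip_width"],3))
    if np.hypot(*f[:2])>12: break
ctrl.wait(.2)
cs=[]
for n in ("scene","side"):
    p=imaging.get_image(n); u,v=map(int,proj(p,[x,y,.15])); im=p["image"].astype(int); W=cloud(p)
    m=(im[...,0]>100)&(im[...,1]<70)&(im[...,2]<70); 
    mm=m&(np.hypot(W[...,0]-x,W[...,1]-y)<.025)
    q=W[mm]; print(n,len(q),q.min(0).round(4) if len(q) else '',q.max(0).round(4) if len(q) else '')
    for zz in (.140,.142,.148): print(zz,np.round(np.array(proj(p,[x,y,zz]))-[u-30,v-30],1)*6)
    cs.append(cv2.resize(p["image"][v-30:v+30,u-30:u+30],(360,360),interpolation=cv2.INTER_CUBIC))
cv2.imwrite('pics/l.png',np.hstack(cs)[:,:,::-1])
print(ctrl.sense()["time"])
```

```text
0.008 [0.4309 0.0309 0.1659] [-0.7 -0.4 -1.4] [ 0.02 -0.01 -0.03] 0.232
0.018 [0.4311 0.031  0.1764] [ 0.1 -0.1 -1.9] [-0.    0.05  0.04] 0.232
0.028 [0.4312 0.031  0.1865] [-0.4 -0.2 -1.9] [-0.03 -0.03 -0.05] 0.227
0.036 [0.4312 0.031  0.1945] [-0.9  0.  -2.9] [-0.01  0.03 -0.01] 0.231
0.042 [0.4312 0.031  0.2004] [-0.8 -0.4 -2. ] [-0.03 -0.03  0.01] 0.23
scene 3 [0.4189 0.0296 0.1465] [0.42   0.0338 0.1467]
0.14 [184.2 204. ]
0.142 [184.2 199.2]
0.148 [184.8 186.6]
side 0  
0.14 [184.8 205.2]
0.142 [183.6 200.4]
0.148 [181.8 186.6]
19.7417
```

View pics/l.png

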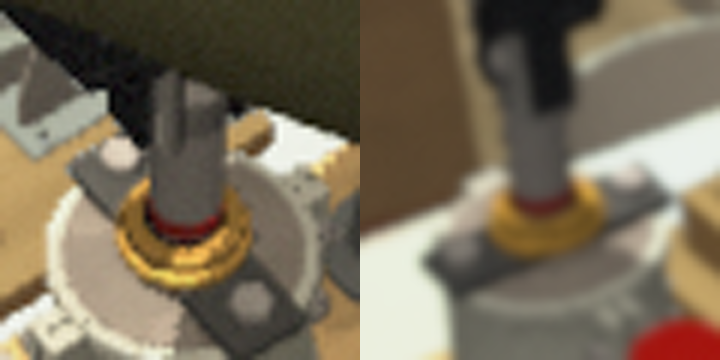

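Both views show the red band at the mouth of the bush. I'll check its height against the projected column profile.

Run:
```python
from h import *
x,y=.4311,.031
for n in ("scene","side"):
    p=imaging.get_image(n); im=p["image"].astype(int)
    C=-cv2.Rodrigues(np.array(p["rvec"],float))[0].T@np.array(p["tvec"]).ravel()
    d=C[:2]-[x,y]; d/=np.hypot(*d); b=[x+.011*d[0],y+.011*d[1]]
    e=[x+.012*d[0],y+.012*d[1]]
    print(n,C.round(2),'front: ',{z:np.round(proj(p,b+[z]),1).tolist() for z in (.139,.140,.142,.145,.148,.155)},'bushedge',np.round(proj(p,e+[.14]),1))
    u=int(round(proj(p,b+[.145])[0])); v=int(proj(p,b+[.145])[1])
    for r in range(v-6,v+8): print(r,[im[r,c].tolist() for c in (u-2,u,u+2)])
```

```text
scene [0.07 0.26 0.68] front:  {0.139: [283.5, 275.3], 0.14: [283.5, 275.0], 0.142: [283.5, 274.3], 0.145: [283.6, 273.2], 0.148: [283.6, 272.1], 0.155: [283.6, 269.6]} bushedge [283.5 275.4]
267 [[89, 85, 75], [86, 81, 73], [90, 83, 75]]
268 [[88, 83, 76], [89, 82, 76], [86, 81, 73]]
269 [[87, 79, 71], [87, 82, 73], [89, 83, 73]]
270 [[88, 82, 72], [90, 83, 73], [89, 82, 74]]
271 [[87, 82, 75], [87, 82, 74], [88, 83, 75]]
272 [[92, 84, 76], [87, 81, 73], [90, 81, 72]]
273 [[85, 48, 41], [87, 59, 53], [108, 44, 39]]
274 [[87, 30, 26], [85, 23, 23], [96, 26, 20]]
275 [[84, 41, 35], [84, 32, 25], [82, 41, 37]]
276 [[56, 38, 32], [50, 29, 24], [101, 73, 41]]
277 [[139, 101, 48], [133, 98, 46], [218, 161, 74]]
278 [[210, 155, 74], [213, 158, 74], [236, 183, 86]]
279 [[232, 190, 90], [232, 186, 84], [229, 177, 82]]
280 [[168, 131, 62], [161, 124, 57], [153, 112, 50]]
side [ 0.16 -0.72  0.73] front:  {0.139: [195.3, 198.7], 0.14: [195.3, 198.3], 0.142: [195.2, 197.5], 0.145: [195.0, 196.4], 0.148: [194.8, 195.2], 0.155: [194.4, 192.4]} bushedge [195.3 198.6]
190 [[87, 83, 78], [83, 79, 74], [82, 77, 72]]
191 [[86, 82, 77], [84, 79, 75], [80, 73, 67]]
192 [[86, 81, 77], [84, 77, 73], [79, 65, 61]]
193 [[87, 75, 71], [84, 68, 64], [79, 52, 48]]
194 [[86, 57, 54], [83, 49, 46], [78, 39, 34]]
195 [[85, 42, 38], [83, 37, 32], [82, 44, 32]]
196 [[87, 49, 37], [87, 50, 35], [94, 64, 38]]
197 [[97, 68, 41], [99, 69, 39], [111, 82, 40]]
198 [[110, 83, 40], [110, 81, 38], [119, 88, 38]]
199 [[116, 87, 37], [112, 83, 35], [114, 84, 34]]
200 [[121, 90, 37], [114, 85, 33], [115, 86, 36]]
201 [[128, 95, 38], [123, 92, 38], [120, 90, 38]]
202 [[122, 91, 38], [115, 86, 38], [111, 85, 43]]
203 [[98, 75, 37], [97, 77, 45], [100, 82, 58]]
```

Run:
```python
from h import *
s=ctrl.sense(); print(s["time"],s["tool_pos"],s["force"],s["grip_width"])
ctrl.close_job()
```

```text
19.8417 [0.43097567 0.03087696 0.19990774] [ 0.6894821  -0.1937714  -1.68656041] 0.23326467036275939
the job is handed in; nothing more can be done
```

The core pin is drawn to its mark and held there, still in its bore, and the job was handed in at 19.8 s. It reports no verdict.

- **Plunger:** I pressed it from 0.150 m to a hard stop at 0.130 m, the full 20 mm, and about 17 N showed at the stop. It sprang back to about 0.132 m, and the pin top then stood at 0.158 m.
- **Draw:** I gripped the pin by its top and lifted it straight up 42 mm. Side forces stayed around 1 N, the load was about 2 N (the pin's weight), and the grip did not slip. By the arm's readings, the band's lower edge is about 2 mm above the bush, with some 33 mm of pin still in the bore.
- **Band check:** The scene and side pictures both show the red band right above the bush at about its full height. At their resolution they cannot separate the last millimetre. The scene picture's projected bush edge was about 1 pixel (3 mm) off and the side picture's about 2 pixels (5 mm), so the 2 mm figure relies mainly on the arm's readings.
- **Missed detection:** The network missed the plunger in the wrist picture, so I found it by colour. Its size and its distance from the pin both matched the description.

I touched nothing else on the bench.

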